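# Index the tray guide arm one hole

### The job

The guide arm between the two tray lanes is locked by a spring index pin with a pull ring. Hook a fingertip under the ring to lift the pin, without pinching the ring, swing the arm exactly one hole towards the tray that is filled, and let the pin drop fully home in that hole, then take the hand away. Leave the trays, the jar and the cardboard core where they are.

Things in the scene. Friction and masses are not known exactly. Their poses are not given: they have to be found in the camera images.
- stand: Fixed aluminium index stand, its place and yaw vary. Origin on the arm's vertical pivot axis at the level of the work surface; z up. Own -x: where the arm points in the middle hole, roughly to the robot; own +y and -y: the two tray lanes. Base plate x -240 to 60, y +-105, 12 mm thick. Pivot post to z 86 mm. Index plate 70 x 226 x 14 mm, centre x -190, top z 54 mm.
- guide_arm (a joint): Angle (rad) of the steel arm about the pivot: starts at 0, in the middle of five 16 mm holes on a 200 mm radius, 0.2094 apart (42 mm). Positive: its ring end swings to the stand's +y side. Stops at +-0.47. Flat bar 44 mm wide over its side strips, 213 mm long, top at z 70 mm. Pin lifted, it turns under less than 2 N at the ring and stays where left.
- index_pin (a joint): Lift (m) of the 12 mm pin that slides vertically in the arm 200 mm from the pivot, in a 26 mm housing up to z 92 mm. 0 = fully home; out of the hole at 0.012; top stop 0.028. A spring presses it down, about 5 N at 0 and 8 N at 0.02. Round tip: rides on the plate between holes, snaps into a hole when within about 4 mm of its centre; locks the arm when down.
- pull_ring: Round steel ring fixed on top of the pin: inner diameter 56, outer 72, wire 8 mm. Origin at its centre, z 140 mm with the pin home, 177 mm from the pivot axis. It leans 45 deg, top edge towards the pivot. Own x: the ring's axis, towards the pivot and 45 deg down; a finger pushed along it from above passes through, and raised it bears under the top edge. Own y level. Arm's top 70 mm below.
- tray_full: Loose white four-part food tray filled with small round pieces, 166 x 130 x 35 mm over the rim, origin at the centre of its underside. It stands on either the +y or the -y side of the stand, about 208 mm from the arm's middle line. The arm must go one hole towards this side.
- tray_empty: The same tray, empty, on the other side of the stand. Leave it.
- jar: Closed white jar, 60 mm in diameter, 90 mm tall, standing on one side of the stand; origin at the centre of its underside. Leave it.
- core: Upright cardboard film core (tube), 72 mm in diameter, 90 mm tall, standing on one side of the stand; origin at the centre of its underside. Leave it.
There are look-alikes about, which are no part of the job. Leave any red look-alike of the tray_full alone.

How it is judged:
By the outcome, as a careful person would: the job done as asked, in the order asked, and still so for the second after the job is handed in, with the robot touching nothing.
It also fails if it takes over 38 s, if anything falls off the work surface, if the arm or the gripper's body presses on something with over 40 N, if the wrist force passes 120 N, or if a joint passes its speed limit or range.

### The arm

A 6-joint arm with a two-finger parallel gripper is mounted at the origin on the work surface. World frame = base frame: x ahead of the robot, y to its left, z up, the work surface at z = 0. Lengths are in mm, angles in rad, forces in N, time in s.
With the tool pointing down it reaches from about 275 to 1000 mm from the base axis. Payload 8.4 kg.
Tool frame: the origin (TCP) lies on the centre line of the jaws, within the pads' length; the fingertips stand r.tip_reach ahead of it and the grasp point (between the pads) lies 3 mm ahead of it (r.tip_reach is the distance from the TCP to the fingertips, in mm); z points along the fingers, y is the direction in which the jaws open and shut (so a half turn about z gives the same grasp; the last joint's range is limited). The gripper opens to 85 mm and grips with 20 to 120 N. Pads are 22 mm wide; open, the fingers measure 114 mm over their backs; the gripper's body (76 mm by 85 mm) begins 54 mm behind the grasp point. The pads swing forward as they close: fully open they stand 13 mm farther back than shut.
Start: joints at [-0.002, 0.353, 1.633, -0, 1.155, -0.002], TCP at [625.002, -0, 253.281] pointing down, gripper open.
Joint ranges: [-2.63, 2.63], [-0.92, 2.1], [0.06, 2.66], [-1.3, 4.44], [0, 2.69], [-3.02, 3.02]. Speed limits (rad/s): [2.22, 2.22, 2.79, 3.14, 3.14, 3.14].

### API

Orientations are given as [roll, pitch, yaw] about the fixed x, y, z axes, in that order (R = Rz(yaw) Ry(pitch) Rx(roll)).
In Python, from rig import sense, optics, r, nets gives the robot as it stands. The module is installed in compiled form; this text tells all that it offers.
- The arm moves only by the tool carry_out, never from a script. Its argument "increments" is a list that holds one entry, the list of rows, each a list of 6 numbers: the shift along the tool's x, y, z normalised to -1 to 1, where 1 is 40 cm, then the turn, a rotation vector about the tool's x, y, z normalised to -1 to 1, where 1 is 60 degrees. A call has 1 to 5 rows; each row is the pose to reach, as a shift and turn from the pose commanded when the call began, along the tool's axes at that moment; what a row does not reach only later rows make up. A row lasts 1/12 s, in which the tool goes at most 41.7 mm and 7.16 degrees, less where a joint would pass 70% of its speed; a pose out of reach is approached as far as the arm can. A call with a number of a shift or a turn outside -1 to 1 is refused whole. A call with a gripper value outside its range is refused whole. "hand" is the closure, from 0 (fully open) to 1 (shut), set as the call begins (left out, the last holds). The fingers move at their own pace and stop on an object; "squeeze" is the grip in N (left out, the last holds). Time passes only in rows, so rows that repeat a pose let the fingers close. It gives the time, the measured TCP pose, the force and the opening at its end, in the units of the state.
- sense(): the state, without advancing time (a new reading comes with each control period).
- optics.grab_frame(name): name is "scene" or "side" or "wrist"; returns a dict with "img" (400x640x3 uint8, red, green, blue), "range_z" (400x640 float32, mm along the optical axis (not along the pixel's ray), 0 where there is no reading), "fov_y" (degrees; the focal length in pixels is half the picture's height over the tangent of half this angle, whatever the lens; pixels are square), "cx", "cy" (the principal point, pixels), "R" (3x3) and "t" (3): a world point X has camera coordinates R X + t. Camera axes: x right, y down, z forward; pixel columns grow to the right and rows downward; lengths in mm; the calibration is good to about 2 mm. The wrist camera is an equidistant fisheye: a pixel r from the principal point sees the ray r / f radians off the axis. A picture is of the moment at which its call begins.
- r.sign_off(): hands the job in, once; it reports no verdict.
Trained networks look in the newest picture that a camera, given by its name, has taken for a name from the list of things; names that differ only in an ending like _2 or _b are one class to them, and where a whole thing is asked for, a point or a joint stands for the part that bears it (a point fixed in the world has none). Each returns a list of dicts, best first, with "confidence" (0 to 1); they miss things now and then, are a little off and sometimes report something else, mostly with a low value. They report only what shows in the picture. A call takes as long as a camera call. They do not tell look-alikes from the thing itself.
- nets.trace(target, camera): "mask" (400x640 bool, what is visible of it).
- nets.tip_of(target, camera): "point" ([x, y, z] in mm, in world coordinates, good to about 4 mm: a listed point, or the origin of a listed thing).
The state is a dict: "clock": time; "qpos": joint angles; "qvel": joint speeds; "joint_efforts": joint torques, N m; "eef_pos": TCP position; "tcp_rot": TCP orientation; "contact_force": force on the tool from outside, world axes, zero at the start; "wrist_torque": the same for the moment, N m; "opening": opening from 0.0 (shut) to 1.0 (fully open).
Only numpy, scipy, OpenCV 4.12 (cv2) and the standard library are available. Lean on these libraries where they do the work, as an engineer would, in place of code of your own. Each camera call takes 0.05 s, during which the arm holds its last target.

## Working session

There is one attempt and no reset: what is moved stays moved. The work goes in short steps, Python scripts to look and compute and a tool call to move; the robot and the scene stay as the last step left them, time stands still between calls to the robot, and variables do not carry over. Pictures are saved under pics/ and viewed, and the job is handed in when it is done.

Besides the shell and the picture viewer there is one more tool, called after ">>>" by a JSON object that holds its "name" and its "arguments". carry_out: Moves the arm, as the interface text tells. Its arguments: {"type":"object","properties":{"increments":{"type":"array","items":{"type":"array","items":{"type":"array","items":{"type":"number","minimum":-1,"maximum":1}}}},"hand":{"type":"number"},"squeeze":{"type":"number"}},"required":["increments"]}

```bash
mkdir -p pics; cat > h.py <<'E'
import numpy as np, cv2
from rig import sense, optics, r, nets
def save(f,n): cv2.imwrite('pics/'+n,f['img'][:,:,::-1])
def foc(f): return 200/np.tan(np.radians(f['fov_y'])/2)
def cloud(f):
    z=f['range_z'].astype(float); F=foc(f)
    v,u=np.mgrid[0:400,0:640]
    X=np.stack([(u-f['cx'])/F*z,(v-f['cy'])/F*z,z],-1)
    return (X-f['t'])@f['R']
E
python3 - <<'E'
from h import *
print(sense(), r.tip_reach)
for c in ['scene','side']:
    f=optics.grab_frame(c); save(f,c+'0.png')
    np.savez(c+'0.npz',**f)
    print(c,f['fov_y'],f['R'],f['t'])
    for n in ['stand','guide_arm','index_pin','pull_ring','tray_full','tray_empty','jar','core']:
        print(n,[(np.round(d['point']).tolist(),round(d['confidence'],2)) for d in nets.tip_of(n,c)])
print(sense()['clock'])
E
```

```text
{'clock': 0.0, 'qpos': array([-2.39594876e-03,  3.53659740e-01,  1.63411887e+00,  1.21781614e-05,
        1.15524962e+00, -2.41465013e-03]), 'qvel': array([ 1.22026036e-03, -1.18631540e-03, -4.05816920e-04, -6.94931412e-05,
        1.34691526e-03, -7.35180463e-04]), 'joint_efforts': array([-2.03471049e-03, -6.05236173e+01, -3.42063046e+01, -2.62302356e-04,
        9.48130677e-03,  3.61521288e-06]), 'eef_pos': array([6.24546767e+02, 7.19255689e-03, 2.52560975e+02]), 'tcp_rot': array([-3.14015711e+00, -1.46010545e-05,  1.57081009e+00]), 'contact_force': array([-0.01338063,  0.45179448, -0.14208223]), 'wrist_torque': array([0.04005384, 0.03674205, 0.00195854]), 'opening': 0.9978199779552747} 22.0
scene 45.60899903835413 [[ 0.75625453  0.65405503  0.01706192]
 [ 0.38223841 -0.42050011 -0.82284474]
 [-0.5310112   0.62880178 -0.56801006]] [-417.94020203  -93.3248143  1500.27048056]
stand [([712.0, 74.0, -0.0], 0.81)]Traceback (most recent call last):
  File "<stdin>", line 8, in <module>
ValueError: it knows: core, jar, pull_ring, stand, tray_empty, tray_full
```

```bash

python3 - <<'E'
from h import *
for c in ['scene','side']:
    f=optics.grab_frame(c); save(f,c+'0.png')
    np.savez(c+'0.npz',**f)
    print(c,f['fov_y'],f['R'],f['t'])
    for n in ['stand','pull_ring','tray_full','tray_empty','jar','core']:
        print(n,[(np.round(d['point']).tolist(),round(d['confidence'],2)) for d in nets.tip_of(n,c)])
print(sense()['clock'])
E
```

```text
scene 45.60899903835413 [[ 0.75625453  0.65405503  0.01706192]
 [ 0.38223841 -0.42050011 -0.82284474]
 [-0.5310112   0.62880178 -0.56801006]] [-417.94020203  -93.3248143  1500.27048056]
stand [([713.0, 75.0, -0.0], 0.64)]
pull_ring [([535.0, 90.0, 138.0], 0.65)]
tray_full [([309.0, 258.0, 1.0], 0.97), ([539.0, 283.0, -1.0], 0.67), ([682.0, 289.0, 4.0], 0.66)]
tray_empty [([542.0, 282.0, -0.0], 0.45)]
jar [([506.0, -96.0, 2.0], 0.66)]
core []
side 57.57549386063519 [[-0.99084164 -0.13482003 -0.00750999]
 [-0.08275626  0.65027242 -0.75518023]
 [ 0.10669697 -0.74764252 -0.6554742 ]] [533.51899712 110.73281231 947.47446048]
stand [([712.0, 81.0, -4.0], 0.62)]
pull_ring [([538.0, 93.0, 140.0], 0.6)]
tray_full [([307.0, 258.0, 4.0], 0.95), ([684.0, 290.0, -0.0], 0.72)]
tray_empty [([634.0, -126.0, -5.0], 0.96), ([537.0, 286.0, 1.0], 0.63)]
jar [([505.0, -96.0, -1.0], 0.66)]
core [([541.0, 287.0, -4.0], 0.9)]
0.8
```

View pics/scene0.png

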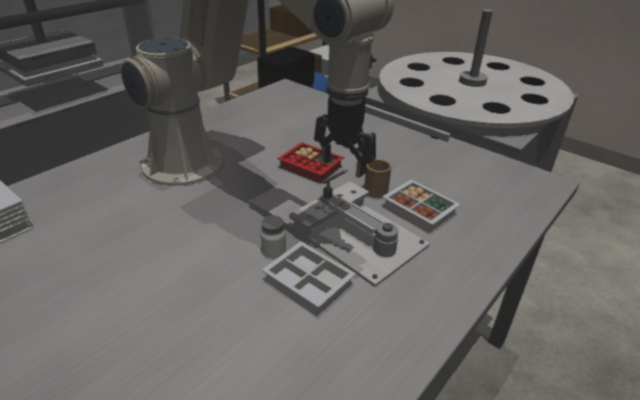

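View pics/side0.png

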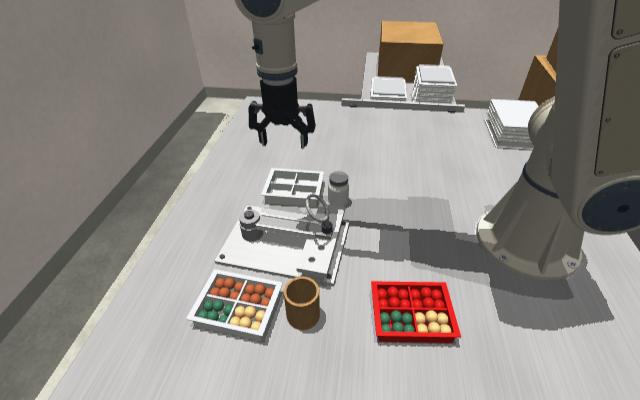

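The white filled tray is at about (684, 290), on the stand's +y side; the red look-alike is at (308, 258) and the empty tray at (634, -126). So the arm goes towards +y. Next I'll refine the stand and ring poses.

```bash

python3 - <<'E'
from h import *
for c in ['scene','side']:
    f=optics.grab_frame(c); P=cloud(f)
    m=nets.trace('stand',c); k=nets.trace('pull_ring',c)
    ok=f['range_z']>0
    if m:
        Q=P[m[0]['mask']&ok]; B=Q[(abs(Q[:,2]-12)<4)]
        print(c,'z hist',np.histogram(Q[:,2],bins=range(-10,180,10))[0])
        rect=cv2.minAreaRect(B[:,:2].astype(np.float32)); print(c,'base',rect,len(B),B[:,2].mean())
        T=Q[abs(Q[:,2]-86)<4]; print('post top',T.mean(0),len(T), T.min(0),T.max(0))
        T=Q[abs(Q[:,2]-70)<3]; print('arm', len(T), T.mean(0)); 
        if len(T)>10:
            v=np.linalg.svd(T[:,:2]-T[:,:2].mean(0))[2][0] if len(T)<5000 else 0; print(v, T.mean(0))
    if k:
        Q=P[k[0]['mask']&ok]; Q=Q[(Q[:,2]>112)&(Q[:,2]<172)]
        print('ring',len(Q),np.median(Q,0),Q.min(0),Q.max(0))
        np.save('ring_'+c,Q)
E
```

```text
scene z hist [  85  724 3610  135  109  297 1196  532  657  124   40   12   11    5
   10   15   22   43]
scene base ((622.4243774414062, 83.761962890625), (215.10963439941406, 302.2814025878906), 84.60411071777344) 3916 11.994929228970319
post top [650.63177414  78.48667352  85.91289397] 98 [498.71015025  62.48265031  82.28819855] [730.44409028 109.05569978  89.85838532]
arm 727 [610.25456529  82.95503088  70.04611891]
[ 0.99365107 -0.11250575] [610.25456529  82.95503088  70.04611891]
ring 91 [548.86944701  72.29903747 157.58425923] [514.37178235  53.88435473 113.98001078] [562.25674239 121.08882624 168.4389412 ]
side z hist [  68 1660 2367  117   93  241 1531  869  452  112   43    8   20   56
   41   41   44   43]
side base ((621.9804077148438, 87.63197326660156), (213.2435302734375, 300.3371276855469), 84.19800567626953) 3663 10.46113488660986
post top [629.32214567  98.31620894  85.52393153] 96 [501.18463618  67.26109268  82.08486197] [723.75796937 256.62223636  89.98251286]
arm 868 [605.63339904  89.71326232  69.23350092]
[-0.99609324  0.08830772] [605.63339904  89.71326232  69.23350092]
ring 155 [539.20991655 107.91292935 143.44406702] [509.11501064  62.30932917 117.09432279] [559.13667195 130.49369732 165.90616846]
```

```bash
cat >> h.py <<'E'
from scipy.spatial.transform import Rotation as Ro
import json,os
PIV=np.array([712,77,0.]); YAW=-0.098
R0=Ro.from_euler('xyz',[np.pi,0,np.pi/2]).as_matrix()
def cmd():
    "commanded pose: replays rows logged in log.json"
    p=np.array([625.002,0,253.281]);R=R0.copy()
    if os.path.exists('log.json'):
        for w in json.load(open('log.json')):
            w=np.array(w); p=p+R@w[:3]*400; R=R@Ro.from_rotvec(w[3:]*np.pi/3).as_matrix()
    return p,R
def log(*ws):
    L=json.load(open('log.json')) if os.path.exists('log.json') else []
    json.dump(L+[list(w) for w in ws],open('log.json','w'))
def row(p,R,frm=None):
    pc,Rc=frm or cmd()
    return np.round(np.r_[Rc.T@(np.array(p)-pc)/400, Ro.from_matrix(Rc.T@R).as_rotvec()/(np.pi/3)],4).tolist()
def frame(th=0,tilt=45):
    "th arm angle (+ to stand +y). returns ring centre (pin home), tool R"
    h=YAW-th; d=np.array([np.cos(h),np.sin(h),0])
    C=PIV-177*d+[0,0,140]
    t=np.radians(tilt); z=np.cos(t)*d-np.sin(t)*np.array([0,0,1])
    x=np.array([-np.sin(h),np.cos(h),0]); return C,np.c_[x,np.cross(z,x),z]
def show():
    s=sense(); p,R=cmd(); print('t',s['clock'],'pos',np.round(s['eef_pos'],1),'cmd',np.round(p,1),'rpy',np.round(s['tcp_rot'],3),'F',np.round(s['contact_force'],1),'op',round(s['opening'],2))
    Rm=Ro.from_euler('xyz',s['tcp_rot']).as_matrix(); print('rot err deg',np.degrees(np.linalg.norm(Ro.from_matrix(R.T@Rm).as_rotvec())))
E
python3 - <<'E'
from h import *
C,R=frame(); print(C,R)
print(row([455,98,270],R))
E
```

```text
[535.84927397  94.31824817 140.        ] [[ 0.09784321  0.70371397  0.70371397]
 [ 0.99520184 -0.0691856  -0.0691856 ]
 [ 0.          0.70710678 -0.70710678]]
[0.245, -0.425, -0.0418, -0.7494, -0.0367, 0.0887]
```

>>> {"name": "carry_out", "arguments": {"increments": [[[0.03,-0.05,0,-0.09,0,0.01],[0.06,-0.1,0,-0.18,-0.01,0.02],[0.09,-0.16,-0.01,-0.28,-0.01,0.03],[0.12,-0.21,-0.02,-0.37,-0.02,0.04],[0.12,-0.21,-0.02,-0.37,-0.02,0.04]]], "hand": 1, "squeeze": 20}}

```text
clock: 1.52
eef_pos: [532.9, 48.6, 258.2]
tcp_rot: [2.756, 0.013, 1.526]
contact_force: [-1.2, -0.2, -0.7]
opening: 0.302
```

```bash

python3 - <<'E'
from h import *
log([0.12,-0.21,-0.02,-0.37,-0.02,0.04]); show()
C,R=frame(); print(row([455,98,260],R), r.tip_reach)
E
```

```text
t 1.5167 pos [532.9  48.6 258.2] cmd [541.   48.  261.3] rpy [2.756 0.013 1.526] F [-1.2 -0.2 -0.7] op 0.3
rot err deg 0.1513020970966056
[0.1153, -0.2047, -0.0817, -0.3793, -0.0183, 0.0491] 22.0
```

>>> {"name": "carry_out", "arguments": {"increments": [[[0.03,-0.05,-0.02,-0.1,0,0.01],[0.06,-0.1,-0.04,-0.2,-0.01,0.02],[0.09,-0.16,-0.06,-0.3,-0.01,0.04],[0.115,-0.205,-0.08,-0.38,-0.018,0.05],[0.115,-0.205,-0.08,-0.38,-0.018,0.05]]]}}

```text
clock: 1.93
eef_pos: [472.5, 82.4, 258.0]
tcp_rot: [2.466, 0.028, 1.468]
contact_force: [0.1, -0.9, 0.1]
opening: 0.002
```

```bash

python3 - <<'E'
from h import *
log([0.115,-0.205,-0.08,-0.38,-0.018,0.05]); show()
f=optics.grab_frame('wrist'); save(f,'w1.png'); print(f['fov_y'],f['cx'],f['cy'],f['R'],f['t'])
f=optics.grab_frame('side'); save(f,'s1.png')
print(nets.tip_of('pull_ring','wrist'),nets.tip_of('pull_ring','side'),nets.tip_of('stand','wrist')); show()
E
```

```text
t 1.9333 pos [472.5  82.4 258. ] cmd [455.1  97.9 259.3] rpy [2.466 0.028 1.468] F [ 0.1 -0.9  0.1] op 0.0
rot err deg 6.541745355578385
65.70646984690485 318.78217492656916 203.21944591592137 [[ 0.7775791  -0.0621049   0.62571057]
 [-0.27188734 -0.9304814   0.24552319]
 [ 0.56696385 -0.36103648 -0.74040843]] [-524.50086861  176.49003053   89.52239598]
[] [{'point': [534.6, 94.1, 141.3], 'confidence': 0.58}, {'point': [633.2, -122.6, -2.9], 'confidence': 0.5}] [{'point': [710.5, 76.4, 1.6], 'confidence': 0.66}]
t 2.1833 pos [474.   82.5 258.3] cmd [455.1  97.9 259.3] rpy [2.469 0.029 1.47 ] F [ 0.6 -1.   0.1] op -0.0
rot err deg 6.721371564204512
```

View pics/w1.png

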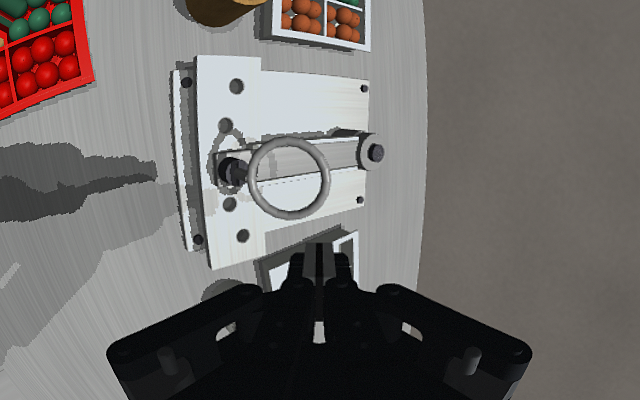

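View pics/s1.png

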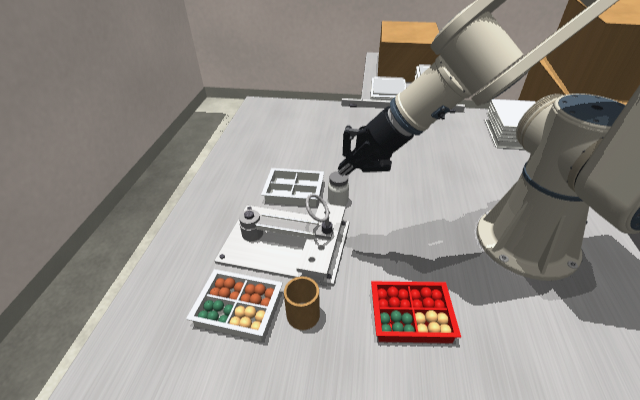

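```bash
cat >> h.py <<'E'
def wcloud(f):
    z=f['range_z'].astype(float); F=foc(f); v,u=np.mgrid[0:400,0:640]
    dx=u-f['cx'];dy=v-f['cy'];rr=np.hypot(dx,dy)+1e-9;th=rr/F
    k=np.tan(th)*z/rr
    return (np.stack([dx*k,dy*k,z],-1)-f['t'])@f['R']
def meas():
    s=sense(); return s['eef_pos'].copy(),Ro.from_euler('xyz',s['tcp_rot']).as_matrix()
E
python3 - <<'E'
from h import *
f=optics.grab_frame('wrist'); P=wcloud(f); p,R=meas()
L=(P-p)@R; ok=f['range_z']>0
print('cam in tool',R.T@(-f['R'].T@f['t']-p))
g=ok&(abs(L[...,1])<80)&(abs(L[...,0])<40)&(L[...,2]<60)&(P[...,2]>150)
Q=L[g]
for a in range(-70,60,6):
    q=Q[(Q[:,2]>=a)&(Q[:,2]<a+6)]
    if len(q)>3: print(a,len(q),'x',q[:,0].min().round(1),q[:,0].max().round(1),'y',q[:,1].min().round(1),q[:,1].max().round(1))
# ring pts
S=P[ok&(np.hypot(P[...,0]-536,P[...,1]-94)<45)&(P[...,2]>110)&(P[...,2]<172)]
# fit sphere-ish circle: plane + centre
c=S.mean(0);n=np.linalg.svd(S-c)[2][2]; print(len(S),c,n)
e=np.linalg.svd(S-c)[2]; uv=(S-c)@e[:2].T
A=np.c_[2*uv,np.ones(len(uv))];s=np.linalg.lstsq(A,(uv**2).sum(1),rcond=None)[0]
print('centre',c+s[:2]@e[:2],'rad',np.sqrt(s[2]+s[:2]@s[:2]))
# posttop
T=P[ok&(np.hypot(P[...,0]-712,P[...,1]-77)<40)&(abs(P[...,2]-86)<5)]; print('post',T.mean(0),T.min(0),T.max(0))
E
```

```text
cam in tool [  71.69203338    0.44565952 -121.56865826]
-70 6746 x 0.2 19.2 y -61.5 62.9
-64 4499 x -1.6 18.5 y -61.8 61.6
-58 4589 x -7.8 18.6 y -55.4 56.7
-52 3607 x -7.7 18.5 y -50.6 52.7
-46 2098 x -8.4 18.0 y -45.6 47.3
-40 3353 x -8.8 13.5 y -41.5 42.7
-34 2213 x -11.3 14.8 y -38.0 37.6
-28 1430 x -12.4 15.2 y -31.8 33.8
-22 570 x -10.8 14.0 y -20.5 20.9
-16 345 x -11.2 12.2 y -13.0 14.2
-10 403 x 6.5 12.5 y -13.0 14.4
-4 383 x 6.3 12.0 y -13.2 14.0
2 334 x 6.5 12.2 y -13.1 14.0
8 302 x 6.7 12.3 y -12.9 13.7
14 101 x 6.8 11.9 y -10.9 11.8
2294 [532.88811161  94.1745574  144.31511175] [-0.70868544  0.06469672  0.70255198]
centre [532.59159184  93.41779031 144.08569257] rad 31.724179755404602
post [708.26787171  76.80580926  86.27844557] [698.05359201  60.49790164  81.00942697] [727.01731681  88.555779    88.609397  ]
```

```bash
sed -i 's/PIV=.*; YAW=.*/PIV=np.array([711.8,76.3,0.5]); YAW=-0.096/' h.py
python3 - <<'E'
from h import *
C,R=frame(); print(C); print(row(C-50*R[:,2],R,meas()))
E
```

```text
[535.6149898   93.26591231 140.5       ]
[0.0484, -0.0797, 0.1985, -0.1074, 0.0244, 0.0141]
```

>>> {"name": "carry_out", "arguments": {"increments": [[[0.016,-0.027,0.066,-0.035,0.008,0.005],[0.032,-0.053,0.13,-0.07,0.016,0.01],[0.048,-0.08,0.198,-0.107,0.024,0.014],[0.048,-0.08,0.198,-0.107,0.024,0.014],[0.048,-0.08,0.198,-0.107,0.024,0.014]]]}}

```text
clock: 2.65
eef_pos: [500.6, 99.6, 221.4]
tcp_rot: [2.418, 0.009, 1.472]
contact_force: [-0.7, -0.5, 0.4]
opening: -0.001
```

```bash

cat > m.py <<'E'
from h import *
import sys
def st():
    s=sense(); print('t',round(s['clock'],2),'pos',np.round(s['eef_pos'],1),'F',np.round(s['contact_force'],1),'op',round(s['opening'],2))
def rel(th,lift=0):
    C,R=frame(th); p,Rm=meas(); print('tcp in ring frame (x lvl,y up-perp,z depth)',np.round(R.T@(p-C-[0,0,lift]),1),'rot',np.round(np.degrees(Ro.from_matrix(R.T@Rm).as_rotvec()),1))
E
python3 - <<'E'
from m import *
st(); rel(0)
C,R=frame(); print(row(C+8*R[:,2],R,meas()))
f=optics.grab_frame('wrist'); save(f,'w2.png')
E
```

```text
t 2.65 pos [500.6  99.6 221.4] F [-0.7 -0.5  0.4] op -0.0
tcp in ring frame (x lvl,y up-perp,z depth) [  3.   32.1 -82.3] rot [ 3.5 -0.5 -0.2]
[-0.0053, -0.0662, 0.2302, -0.059, 0.0079, 0.0037]
```

View pics/w2.png

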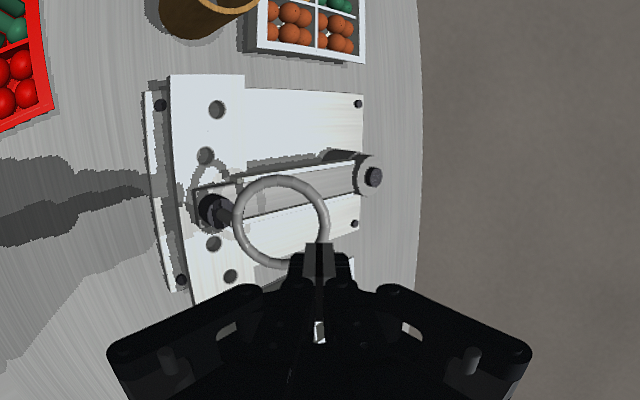

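```bash
python3 - <<'E'
from m import *
C,R=frame(); print(row(C-42*R[:,2],R,meas()))
E
```

```text
[-0.0062, -0.0746, 0.1059, -0.0583, 0.0078, 0.0046]
```

>>> {"name": "carry_out", "arguments": {"increments": [[[-0.002,-0.02,0.02,-0.02,0.003,0.001],[-0.004,-0.04,0.045,-0.04,0.005,0.003],[-0.006,-0.06,0.07,-0.058,0.008,0.005],[-0.006,-0.075,0.1,-0.058,0.008,0.005],[-0.006,-0.075,0.106,-0.058,0.008,0.005]]]}}

```text
clock: 3.12
eef_pos: [505.3, 100.5, 220.9]
tcp_rot: [2.419, -0.0, 1.468]
contact_force: [-0.1, -0.8, -0.0]
opening: 0.0
```

```bash
python3 - <<'E'
from m import *
st(); rel(0)
C,R=frame(); print(row(C+8*R[:,2],R,meas()))
f=optics.grab_frame('wrist'); save(f,'w3.png')
E
```

```text
t 3.12 pos [505.3 100.5 220.9] F [-0.1 -0.8 -0. ] op 0.0
tcp in ring frame (x lvl,y up-perp,z depth) [  4.3  35.  -78.7] rot [ 3.6 -0.3  0.3]
[-0.0101, -0.0738, 0.2218, -0.0595, 0.0044, -0.0048]
```

View pics/w3.png

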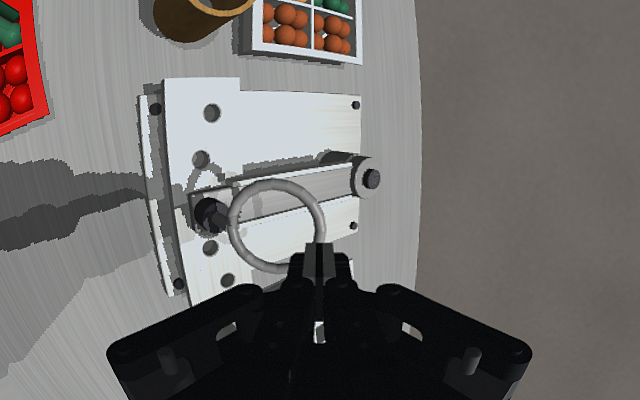

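```bash
python3 - <<'E'
from m import *
s=sense(); print(np.round(s['qpos'],3),np.round(s['qvel'],3))
E
```

```text
[ 0.389  0.041  2.347 -1.295  0.331  1.662] [ 0.004 -0.003  0.007 -0.001  0.005  0.009]
```

```bash
cat > kin.py <<'E'
from m import *
from scipy.optimize import least_squares
def RR(a,t): return Ro.from_euler(a,t).as_matrix()
DATA='kin.json'
def add():
    s=sense(); D=json.load(open(DATA)) if os.path.exists(DATA) else [[[-2.39594876e-03,3.5365974e-01,1.63411887,1.2e-05,1.15524962,-2.41465e-03],[624.546767,.00719,252.560975],[-3.14015711,-1.46e-05,1.57081009]]]
    D.append([s['qpos'].tolist(),s['eef_pos'].tolist(),s['tcp_rot'].tolist()]); json.dump(D,open(DATA,'w')); return D
def fkR(q): return RR('z',q[0])@RR('y',q[1]+q[2])@RR('z',q[3])@RR('y',q[4])@RR('z',q[5])@RR('z',np.pi/2)
def fk(q,k):
    a1,h,L2,L3,e,d6=k
    v=np.array([a1+L2*np.sin(q[1]),0,h+L2*np.cos(q[1])])+RR('y',q[1]+q[2])@[e,0,L3]
    R=fkR(q); return RR('z',q[0])@v+R[:,2]*d6, R
E
python3 - <<'E'
from kin import *
D=add()
for q,p,e in D: print(np.round(fkR(q),3),np.round(RR('xyz',e),3))
def res(k): return np.concatenate([fk(q,k)[0]-p for q,p,e in D]+[0.02*(np.array(k)-[0,350,400,400,0,250])])
s=least_squares(res,[0,350,400,400,0,250]); print(s.x.round(1),res(s.x).round(1))
E
```

```text
[[-0.     1.    -0.001]
 [ 1.     0.     0.   ]
 [ 0.    -0.001 -1.   ]] [[-0.     1.    -0.001]
 [ 1.     0.     0.   ]
 [ 0.    -0.001 -1.   ]]
[[ 0.103  0.746  0.658]
 [ 0.995 -0.077 -0.068]
 [ 0.     0.662 -0.75 ]] [[ 0.103  0.746  0.658]
 [ 0.995 -0.077 -0.068]
 [ 0.     0.662 -0.75 ]]
[ 21.7 361.  520.8 500.8  86.9 314.7] [-0.1 -1.5 -0.  -0.   0.4  0.   0.4  0.2  2.4  2.   1.7  1.3]
```

```bash
cat >> kin.py <<'E'
LO=np.array([-2.63,-.92,.06,-1.3,0,-3.02]);HI=np.array([2.63,2.1,2.66,4.44,2.69,3.02])
def fit():
    D=json.load(open(DATA))
    def res(k): return np.concatenate([fk(q,k)[0]-p for q,p,e in D]+[0.005*(np.array(k)-[0,350,450,450,0,250])])
    s=least_squares(res,[0,350,450,450,0,250]); return s.x,np.abs(res(s.x)[:-6]).max()
def ik(p,R,k,q0):
    def f(q):
        P,Q=fk(q,k); return np.r_[(P-p)/10,10*Ro.from_matrix(R.T@Q).as_rotvec()]
    s=least_squares(f,np.clip(q0,LO+.01,HI-.01),bounds=(LO,HI)); return s.x,np.abs(s.fun).max()
def toolR(head,tilt):
    d=np.array([np.cos(head),np.sin(head),0]);t=np.radians(tilt); z=np.cos(t)*d-np.sin(t)*np.array([0,0,1])
    x=np.array([-np.sin(head),np.cos(head),0]); return np.c_[x,np.cross(z,x),z]
E
python3 - <<'E'
from kin import *
k,e=fit(); print(k.round(1),e)
q0=sense()['qpos']
C=frame()[0]
seeds=[q0,[.2,0,2.3,0,.3,.2],[.2,.2,2.2,3.14,.3,-2.8],[.2,.2,2.2,3.14,.3,-1.2],[.2,.2,2.2,1.5,.3,-1.2]]
for tilt in (25,35,45,55,65):
  for head in (-.1,0.05):
    R=toolR(head,tilt)
    for off in (-80,8):
      best=sorted([ik(C+off*R[:,2],R,k,np.array(s)) for s in seeds],key=lambda b:b[1])
      print(tilt,head,off,[(b[0].round(2).tolist(),round(b[1],3)) for b in best[:2]])
E
```

```text
[ 17.7 349.2 529.5 500.   82.1 315.9] 1.50008377889707
25 -0.1 -80 [([0.6, 0.61, 2.6, 3.78, 1.25, -3.02], np.float64(0.597)), ([0.6, 0.61, 2.6, 3.78, 1.25, -3.02], np.float64(0.597))]
25 -0.1 8 [([0.39, 0.7, 2.45, 3.58, 1.19, -3.02], np.float64(0.936)), ([0.39, 0.7, 2.45, 3.58, 1.19, -3.02], np.float64(0.936))]
25 0.05 -80 [([0.39, 0.62, 2.64, 3.45, 1.29, -3.02], np.float64(0.766)), ([0.39, 0.62, 2.64, 3.45, 1.29, -3.02], np.float64(0.766))]
25 0.05 8 [([0.25, 0.67, 2.47, 3.28, 1.15, -3.02], np.float64(1.0)), ([0.25, 0.67, 2.47, 3.28, 1.15, -3.02], np.float64(1.0))]
35 -0.1 -80 [([0.34, 0.3, 2.6, 3.45, 0.78, -3.02], np.float64(1.67)), ([0.34, 0.3, 2.6, 3.45, 0.78, -3.02], np.float64(1.67))]
35 -0.1 8 [([0.27, 0.5, 2.45, 3.4, 0.8, -3.02], np.float64(1.288)), ([0.27, 0.5, 2.45, 3.4, 0.8, -3.02], np.float64(1.288))]
35 0.05 -80 [([0.19, 0.21, 2.58, 3.15, 0.61, -3.02], np.float64(1.088)), ([0.19, 0.21, 2.58, 3.15, 0.61, -3.02], np.float64(1.088))]
35 0.05 8 [([0.18, 0.46, 2.44, 3.16, 0.72, -3.02], np.float64(0.924)), ([0.18, 0.46, 2.44, 3.16, 0.72, -3.02], np.float64(0.924))]
45 -0.1 -80
[... 828 characters left out ...]
t64(0.0)), ([0.26, 0.02, 2.35, -0.6, 0.21, 0.76], np.float64(0.0))]
55 0.05 8 [([0.22, 0.28, 2.26, -1.3, 0.1, 1.45], np.float64(0.319)), ([0.22, 0.28, 2.26, -1.3, 0.1, 1.45], np.float64(0.319))]
65 -0.1 -80 [([0.29, 0.06, 2.19, -0.34, 0.51, 0.65], np.float64(0.0)), ([0.29, 0.06, 2.19, -0.34, 0.51, 0.65], np.float64(0.0))]
65 -0.1 8 [([0.26, 0.28, 2.17, -0.5, 0.31, 0.8], np.float64(0.0)), ([0.26, 0.28, 2.17, -0.5, 0.31, 0.8], np.float64(0.0))]
65 0.05 -80 [([0.23, 0.05, 2.21, -0.17, 0.46, 0.31], np.float64(0.0)), ([0.23, 0.05, 2.21, -0.17, 0.46, 0.31], np.float64(0.0))]
65 0.05 8 [([0.21, 0.28, 2.18, -0.26, 0.26, 0.4], np.float64(0.0)), ([0.21, 0.28, 2.18, -0.26, 0.26, 0.4], np.float64(0.0))]
```

```bash
cat >> kin.py <<'E'
def levelR(head,tilt,s=1): # jaws level
    return toolR(head,tilt)@RR('z',s*np.pi/2)
E
python3 - <<'E'
from kin import *
k,e=fit(); 
seeds=[[.2,.2,2.2,3.14,.3,-1.5],[.2,.2,2.2,3.14,.3,1.5],[.2,.4,2.4,3.3,.7,-1.5]]
for s in (1,-1):
 for tilt in (35,40,45):
  for head in (-.2,-.1):
    R=levelR(head,tilt,s)
    for nm,th,off,lift in (('pre',0,-70,0),('in',0,8,0),('lift',0,8,45),('sw',.21,8,45),('out',.21,-70,0)):
      C=frame(th)[0]
      b=min([ik(C+off*R[:,2]+[0,0,lift],R,k,np.array(q)) for q in seeds],key=lambda b:b[1])
      print(s,tilt,head,nm,b[0].round(2).tolist(),round(b[1],3))
E
```

```text
1 35 -0.2 pre [0.6, 0.29, 2.48, 4.22, 0.73, -1.98] 0.0
1 35 -0.2 in [0.46, 0.48, 2.38, 3.97, 0.75, -1.83] 0.0
1 35 -0.2 lift [0.46, 0.33, 2.38, 4.11, 0.66, -2.0] 0.0
1 35 -0.2 sw [0.55, 0.35, 2.33, 4.24, 0.68, -2.07] 0.0
1 35 -0.2 out [0.69, 0.31, 2.42, 4.34, 0.75, -2.04] 0.0
1 35 -0.1 pre [0.51, 0.27, 2.52, 3.97, 0.69, -1.89] 0.0
1 35 -0.1 in [0.39, 0.47, 2.41, 3.76, 0.74, -1.76] 0.0
1 35 -0.1 lift [0.39, 0.31, 2.41, 3.88, 0.62, -1.91] 0.0
1 35 -0.1 sw [0.49, 0.33, 2.37, 4.03, 0.63, -1.99] 0.0
1 35 -0.1 out [0.61, 0.29, 2.47, 4.12, 0.7, -1.96] 0.0
1 40 -0.2 pre [0.55, 0.2, 2.44, 4.37, 0.59, -2.19] 0.0
1 40 -0.2 in [0.43, 0.41, 2.36, 4.06, 0.6, -1.96] 0.0
1 40 -0.2 lift [0.43, 0.27, 2.35, 4.26, 0.53, -2.19] 0.0
1 40 -0.2 sw [0.51, 0.3, 2.31, 4.39, 0.56, -2.25] 0.0
1 40 -0.2 out [0.63, 0.24, 2.4, 4.44, 0.63, -2.2] 0.129
1 40 -0.1 pre [0.47, 0.18, 2.48, 4.12, 0.52, -2.1] 0.0
1 40 -0.1 in [0.37, 0.41, 2.38, 3.83, 0.57, -1.86] 0.0
1 40 -0.1 lift [0.37, 0.26, 2.38, 4.02, 0.47, -2.08] 0.0
1 40 -0.1 sw [0.46, 0.28, 2.34, 4.18, 0.49, -2.17] 0.0
1 40 -0.1 out [0.57, 0.21, 2.43, 4.28, 0.55, -2
[... 1537 characters left out ...]
26, 2.38, 4.02, 0.47, 1.07] 0.0
-1 40 -0.1 sw [0.46, 0.28, 2.34, 4.18, 0.49, 0.98] 0.0
-1 40 -0.1 out [0.57, 0.21, 2.43, 4.28, 0.55, 0.97] 0.0
-1 45 -0.2 pre [0.49, 0.15, 2.43, 4.44, 0.48, 0.81] 0.292
-1 45 -0.2 in [0.4, 0.36, 2.33, 4.21, 0.47, 1.0] 0.0
-1 45 -0.2 lift [0.4, 0.24, 2.32, 4.44, 0.42, 0.74] 0.081
-1 45 -0.2 sw [0.47, 0.27, 2.3, 4.44, 0.46, 0.8] 0.301
-1 45 -0.2 out [0.57, 0.19, 2.4, 4.44, 0.52, 0.87] 0.559
-1 45 -0.1 pre [0.43, 0.12, 2.43, 4.4, 0.38, 0.73] 0.0
-1 45 -0.1 in [0.35, 0.35, 2.35, 3.97, 0.43, 1.11] 0.0
-1 45 -0.1 lift [0.35, 0.22, 2.34, 4.27, 0.34, 0.79] 0.0
-1 45 -0.1 sw [0.43, 0.25, 2.3, 4.43, 0.38, 0.7] 0.0
-1 45 -0.1 out [0.52, 0.16, 2.4, 4.44, 0.43, 0.76] 0.159
```

```bash
cat > plan.py <<'E'
from kin import *
k,e=fit()
q0=sense()['qpos']
R=levelR(-.1,35,1); C=frame(0)[0]
qe,er=ik(C-85*R[:,2],R,k,np.array([.5,.27,2.5,3.97,.69,-1.9])); print(qe.round(3),er)
wp=[q0,np.array([.33,-.08,2.25,-.6,.4,1.0]),np.array([.25,-.08,2.25,.4,.4,.2]),np.array([.25,-.05,2.3,1.6,.4,-.6]),np.array([.4,.1,2.4,3.0,.5,-1.3]),qe]
path=[q0]
for a,b in zip(wp[:-1],wp[1:]):
    n=int(np.ceil(np.max(np.abs(b-a)/(np.array([2.22,2.22,2.79,3.14,3.14,3.14])*.7/12*.85))))
    # tool rot limit
    while True:
        seg=[a+(b-a)*i/n for i in range(n+1)]
        d=max(np.degrees(Ro.from_matrix(fkR(seg[i]).T@fkR(seg[i+1])).magnitude()) for i in range(n)); t=max(np.linalg.norm(fk(seg[i],k)[0]-fk(seg[i+1],k)[0]) for i in range(n))
        if d<6.5 and t<38: break
        n+=1
    path+=seg[1:]
np.save('path.npy',path)
for i,q in enumerate(path):
    p,Rq=fk(q,k); print(i,q.round(2).tolist(),p.round(0),'tip',(p+22*Rq[:,2]).round(0))
E
python3 plan.py
```

```text
[ 0.543  0.225  2.539  4.032  0.684 -1.929] 1.1368683772161604e-14
0 [0.39, 0.04, 2.35, -1.3, 0.33, 1.66] [506. 101. 221.] tip [520.  99. 204.]
1 [0.38, 0.02, 2.33, -1.16, 0.34, 1.53] [510.  97. 232.] tip [524.  95. 216.]
2 [0.37, -0.01, 2.31, -1.02, 0.36, 1.4] [513.  95. 244.] tip [527.  94. 227.]
3 [0.35, -0.03, 2.29, -0.88, 0.37, 1.26] [516.  96. 255.] tip [529.  95. 238.]
4 [0.34, -0.06, 2.27, -0.74, 0.39, 1.13] [517.  99. 267.] tip [531.  98. 250.]
5 [0.33, -0.08, 2.25, -0.6, 0.4, 1.0] [519. 104. 279.] tip [533. 104. 262.]
6 [0.32, -0.08, 2.25, -0.46, 0.4, 0.89] [511. 111. 272.] tip [524. 112. 254.]
7 [0.31, -0.08, 2.25, -0.31, 0.4, 0.77] [504. 120. 267.] tip [516. 121. 248.]
8 [0.3, -0.08, 2.25, -0.17, 0.4, 0.66] [498. 130. 263.] tip [510. 132. 245.]
9 [0.28, -0.08, 2.25, -0.03, 0.4, 0.54] [493. 140. 262.] tip [505. 144. 243.]
10 [0.27, -0.08, 2.25, 0.11, 0.4, 0.43] [491. 152. 262.] tip [502. 156. 244.]
11 [0.26, -0.08, 2.25, 0.26, 0.4, 0.31] [490. 163. 265.] tip [501. 169. 247.]
12 [0.25, -0.08, 2.25, 0.4, 0.4, 0.2] [490. 175. 270.] tip [501. 181. 252.]
13 [0.25, -0.08, 2.26, 
[... 1149 characters left out ...]
 [0.38, 0.08, 2.39, 2.84, 0.49, -1.22] [533. 262. 303.] tip [550. 272. 294.]
29 [0.4, 0.1, 2.4, 3.0, 0.5, -1.3] [535. 249. 294.] tip [553. 259. 285.]
30 [0.42, 0.12, 2.42, 3.15, 0.53, -1.39] [532. 237. 282.] tip [550. 245. 273.]
31 [0.44, 0.14, 2.44, 3.29, 0.55, -1.48] [527. 221. 269.] tip [546. 227. 259.]
32 [0.46, 0.15, 2.46, 3.44, 0.58, -1.57] [520. 202. 254.] tip [539. 207. 244.]
33 [0.48, 0.17, 2.48, 3.59, 0.61, -1.66] [512. 180. 239.] tip [531. 183. 228.]
34 [0.5, 0.19, 2.5, 3.74, 0.63, -1.75] [500. 155. 222.] tip [519. 157. 211.]
35 [0.52, 0.21, 2.52, 3.88, 0.66, -1.84] [485. 129. 206.] tip [503. 129. 194.]
36 [0.54, 0.22, 2.54, 4.03, 0.68, -1.93] [466. 100. 189.] tip [484.  98. 177.]
```

```bash
cat > blk.py <<'E'
from kin import *
k,e=fit(); P=np.load('path.npy'); i=int(sys.argv[1]); n=int(sys.argv[2]) if len(sys.argv)>2 else 5
s=sense(); print('q',s['qpos'].round(2),'want',P[i].round(2)); st()
print(json.dumps([[round(x,3) for x in row(*fk(q,k),meas())] for q in P[i+1:i+1+n]]))
E
python3 blk.py 0
```

```text
q [ 0.39  0.04  2.35 -1.3   0.33  1.66] want [ 0.39  0.04  2.35 -1.3   0.33  1.66]
t 3.17 pos [505.6 100.5 220.8] F [-0.1  0.7  0.7] op 0.0
[[-0.008, 0.028, -0.014, 0.007, -0.007, 0.02], [-0.011, 0.053, -0.03, 0.017, -0.007, 0.04], [-0.009, 0.076, -0.047, 0.029, 0.001, 0.058], [-0.001, 0.099, -0.067, 0.043, 0.016, 0.075], [0.013, 0.121, -0.088, 0.055, 0.039, 0.09]]
```

>>> {"name": "carry_out", "arguments": {"increments": [[[-0.008,0.028,-0.014,0.007,-0.007,0.02],[-0.011,0.053,-0.03,0.017,-0.007,0.04],[-0.009,0.076,-0.047,0.029,0.001,0.058],[-0.001,0.099,-0.067,0.043,0.016,0.075],[0.013,0.121,-0.088,0.055,0.039,0.09]]]}}

```text
clock: 3.58
eef_pos: [518.5, 104.5, 279.5]
tcp_rot: [2.48, -0.093, 1.421]
contact_force: [-0.1, -0.0, 0.1]
opening: 0.001
```

```bash
python3 blk.py 5; python3 -c "
from kin import *
add(); print(fit())"
```

```text
q [ 0.33 -0.06  2.24 -0.6   0.39  1.  ] want [ 0.33 -0.08  2.25 -0.6   0.4   1.  ]
t 3.58 pos [518.5 104.5 279.5] F [-0.1 -0.   0.1] op 0.0
[[0.012, -0.029, 0.002, 0.041, 0.024, 0.025], [0.029, -0.055, 0.001, 0.078, 0.054, 0.05], [0.051, -0.076, -0.001, 0.11, 0.088, 0.076], [0.075, -0.092, -0.006, 0.138, 0.126, 0.103], [0.102, -0.101, -0.012, 0.159, 0.167, 0.13]]
(array([  6.70982752, 292.42608942, 562.12111692, 489.1552582 ,
        58.33460613, 315.52992533]), np.float64(1.500125244508639))
```

Tracking works. I'll continue along the path.

>>> {"name": "carry_out", "arguments": {"increments": [[[0.012,-0.029,0.002,0.041,0.024,0.025],[0.029,-0.055,0.001,0.078,0.054,0.05],[0.051,-0.076,-0.001,0.11,0.088,0.076],[0.075,-0.092,-0.006,0.138,0.126,0.103],[0.102,-0.101,-0.012,0.159,0.167,0.13]]]}}

```text
clock: 4.0
eef_pos: [490.0, 152.0, 261.5]
tcp_rot: [2.652, -0.314, 1.402]
contact_force: [-0.5, 0.5, -0.6]
opening: -0.005
```

```bash
python3 -c "
from kin import *
add(); print(fit())";python3 blk.py 10; 
```

```text
(array([  5.89606829, 292.18305727, 563.01592932, 489.63155069,
        58.16415569, 316.0894442 ]), np.float64(1.6471827797283538))
q [ 0.27 -0.06  2.24  0.13  0.39  0.41] want [ 0.27 -0.08  2.25  0.11  0.4   0.43]
t 4.0 pos [490.  152.  261.5] F [-0.5  0.5 -0.6] op -0.01
[[0.021, -0.021, -0.019, 0.015, 0.044, 0.025], [0.052, -0.022, -0.022, 0.024, 0.091, 0.051], [0.09, -0.039, -0.022, 0.041, 0.14, 0.089], [0.127, -0.048, -0.024, 0.051, 0.19, 0.128], [0.164, -0.052, -0.027, 0.056, 0.239, 0.168]]
```

>>> {"name": "carry_out", "arguments": {"increments": [[[0.021,-0.021,-0.019,0.015,0.044,0.025],[0.052,-0.022,-0.022,0.024,0.091,0.051],[0.09,-0.039,-0.022,0.041,0.14,0.089],[0.127,-0.048,-0.024,0.051,0.19,0.128],[0.164,-0.052,-0.027,0.056,0.239,0.168]]]}}

```text
clock: 4.42
eef_pos: [477.8, 217.6, 281.8]
tcp_rot: [2.735, -0.617, 1.346]
contact_force: [-0.8, 0.3, -0.0]
opening: 0.004
```

```bash
python3 -c "
from kin import *
add(); print(fit())";python3 blk.py 15; 
```

```text
(array([  1.4709127 , 293.6268256 , 566.81963933, 493.14508903,
        58.44318996, 319.57412175]), np.float64(1.7817268345766308))
q [ 0.24 -0.07  2.27  0.86  0.4  -0.11] want [ 0.25 -0.07  2.27  0.85  0.4  -0.1 ]
t 4.42 pos [477.8 217.6 281.8] F [-0.8  0.3 -0. ] op 0.0
[[0.036, -0.005, 0.004, 0.0, 0.049, 0.039], [0.069, -0.001, 0.005, -0.007, 0.096, 0.079], [0.1, 0.009, 0.005, -0.02, 0.141, 0.119], [0.127, 0.024, 0.003, -0.039, 0.184, 0.161], [0.149, 0.045, -0.001, -0.062, 0.223, 0.202]]
```

>>> {"name": "carry_out", "arguments": {"increments": [[[0.036,-0.005,0.004,0.0,0.049,0.039],[0.069,-0.001,0.005,-0.007,0.096,0.079],[0.1,0.009,0.005,-0.02,0.141,0.119],[0.127,0.024,0.003,-0.039,0.184,0.161],[0.149,0.045,-0.001,-0.062,0.223,0.202]]]}}

```text
clock: 4.83
eef_pos: [504.0, 256.9, 322.4]
tcp_rot: [2.772, -0.913, 1.197]
contact_force: [0.1, 1.4, -0.4]
opening: 0.006
```

```bash
python3 -c "
from kin import *
add(); print(fit())";python3 blk.py 20; 
```

```text
(array([ -0.96034448, 294.33895996, 568.81207543, 495.10059794,
        58.56564184, 321.36930931]), np.float64(1.596874506618036))
q [ 0.24 -0.05  2.3   1.6   0.4  -0.6 ] want [ 0.25 -0.05  2.3   1.6   0.4  -0.6 ]
t 4.83 pos [504.  256.9 322.4] F [ 0.1  1.4 -0.4] op 0.01
[[0.019, -0.016, 0.017, -0.0, 0.035, 0.064], [0.033, -0.023, 0.031, -0.008, 0.068, 0.128], [0.043, -0.024, 0.044, -0.022, 0.096, 0.191], [0.047, -0.019, 0.056, -0.043, 0.12, 0.254], [0.045, -0.009, 0.066, -0.07, 0.139, 0.317]]
```

>>> {"name": "carry_out", "arguments": {"increments": [[[0.019,-0.016,0.017,0.0,0.035,0.064],[0.033,-0.023,0.031,-0.008,0.068,0.128],[0.043,-0.024,0.044,-0.022,0.096,0.191],[0.047,-0.019,0.056,-0.043,0.12,0.254],[0.045,-0.009,0.066,-0.07,0.139,0.317]]]}}

```text
clock: 5.25
eef_pos: [521.2, 283.7, 320.3]
tcp_rot: [-3.083, -1.115, 0.612]
contact_force: [0.7, 0.2, -0.1]
opening: -0.002
```

```bash
python3 -c "
from kin import *
add(); print(fit())";python3 blk.py 25; 
```

```text
(array([ -2.20966911, 295.16284818, 569.33517301, 496.35831513,
        58.75394282, 321.98703173]), np.float64(1.8300078728263571))
q [ 0.33  0.03  2.36  2.37  0.46 -0.98] want [ 0.33  0.03  2.36  2.38  0.46 -0.99]
t 5.25 pos [521.2 283.7 320.3] F [ 0.7  0.2 -0.1] op -0.0
[[-0.005, 0.015, 0.009, -0.034, 0.018, 0.058], [-0.017, 0.037, 0.015, -0.074, 0.03, 0.116], [-0.035, 0.064, 0.018, -0.121, 0.037, 0.171], [-0.062, 0.094, 0.018, -0.172, 0.039, 0.225], [-0.1, 0.116, 0.011, -0.222, 0.037, 0.256]]
```

>>> {"name": "carry_out", "arguments": {"increments": [[[-0.005,0.015,0.009,-0.034,0.018,0.058],[-0.017,0.037,0.015,-0.074,0.03,0.116],[-0.035,0.064,0.018,-0.121,0.037,0.171],[-0.062,0.094,0.018,-0.172,0.039,0.225],[-0.1,0.116,0.011,-0.222,0.037,0.256]]]}}

```text
clock: 5.67
eef_pos: [539.1, 239.1, 281.5]
tcp_rot: [-2.772, -1.095, 0.004]
contact_force: [0.3, 1.1, 1.2]
opening: -0.002
```

```bash
python3 -c "
from kin import *
add(); print(fit())";python3 blk.py 30 6; 
```

```text
(array([ -2.21911565, 295.31290103, 569.27772428, 496.42144056,
        58.82418245, 321.98752247]), np.float64(1.8375396449211792))
q [ 0.41  0.12  2.42  3.14  0.52 -1.39] want [ 0.42  0.12  2.42  3.15  0.53 -1.39]
t 5.67 pos [539.1 239.1 281.5] F [0.3 1.1 1.2] op -0.0
[[-0.037, 0.038, -0.007, -0.057, -0.004, 0.025], [-0.077, 0.084, -0.019, -0.122, -0.013, 0.045], [-0.123, 0.135, -0.037, -0.194, -0.029, 0.06], [-0.174, 0.19, -0.063, -0.271, -0.052, 0.07], [-0.23, 0.247, -0.097, -0.353, -0.082, 0.075], [-0.289, 0.305, -0.141, -0.438, -0.119, 0.075]]
```

>>> {"name": "carry_out", "arguments": {"increments": [[[-0.037,0.038,-0.007,-0.057,-0.004,0.025],[-0.077,0.084,-0.019,-0.122,-0.013,0.045],[-0.123,0.135,-0.037,-0.194,-0.029,0.06],[-0.174,0.19,-0.063,-0.271,-0.052,0.07],[-0.23,0.247,-0.097,-0.353,-0.082,0.075]]]}}

```text
clock: 6.08
eef_pos: [496.2, 132.0, 199.2]
tcp_rot: [-3.051, -0.993, -0.102]
contact_force: [0.1, 0.4, -0.8]
opening: 0.001
```

```bash
cat > go.py <<'E'
from kin import *
R=levelR(-.1,35,1)
def rel2(th=0,lift=0):
    C=frame(th)[0]+[0,0,lift]; p,Rm=meas(); print('in ring/tool frame: up-perp,level(right+?),depth', np.round(R.T@(p-C),1),'rot',np.round(np.degrees(Ro.from_matrix(R.T@Rm).as_rotvec()),1))
def to(p,n=5): 
    w=np.array(row(p,R,meas())); print('full',w.round(3).tolist())
E
python3 -c "
from go import *
add();k,e=fit();print(k,e);s=sense();print(s['qpos'].round(2))
st();rel2();print(R)
C=frame(0)[0]; to(C-70*R[:,2]); print(C-70*R[:,2])"
```

```text
[-2.50901170e-01  2.94116879e+02  5.68275780e+02  4.94514499e+02
  5.85360401e+01  3.20880696e+02] 1.5000224374697149
[ 0.52  0.21  2.52  3.88  0.66 -1.84]
t 6.08 pos [496.2 132.  199.2] F [ 0.1  0.4 -0.8] op 0.0
in ring/tool frame: up-perp,level(right+?),depth [ 23.3 -34.6 -69. ] rot [ 5.1  1.9 -0. ]
[[ 5.70710943e-01 -9.98334166e-02  8.15059696e-01]
 [-5.72620953e-02 -9.95004165e-01 -8.17787473e-02]
 [ 8.19152044e-01  1.81888292e-16 -5.73576436e-01]]
full [-0.058, 0.086, -0.012, -0.085, -0.031, 0.0]
[478.56081107  98.99042463 180.65035054]
```

>>> {"name": "carry_out", "arguments": {"increments": [[[-0.02,0.029,-0.004,-0.028,-0.01,0],[-0.04,0.058,-0.008,-0.056,-0.02,0],[-0.058,0.086,-0.012,-0.085,-0.031,0],[-0.058,0.086,-0.012,-0.085,-0.031,0]]]}}

```text
clock: 6.42
eef_pos: [478.1, 99.1, 180.2]
tcp_rot: [-3.141, -0.959, -0.098]
contact_force: [0.1, -0.2, 0.1]
opening: 0.002
```

```bash
python3 -c "
from go import *
s=sense();print(s['qpos'].round(2))
st();rel2()
C=frame(0)[0]; to(C+8*R[:,2])
f=optics.grab_frame('wrist'); save(f,'w4.png')
f=optics.grab_frame('side'); save(f,'s4.png')
"
```

```text
[ 0.52  0.23  2.55  3.98  0.68 -1.9 ]
t 6.42 pos [478.1  99.1 180.2] F [ 0.1 -0.2  0.1] op 0.0
in ring/tool frame: up-perp,level(right+?),depth [ -0.7  -0.1 -70.1] rot [ 0.1 -0.1 -0.1]
full [0.002, 0.001, 0.195, -0.002, 0.001, 0.001]
```

View pics/w4.png

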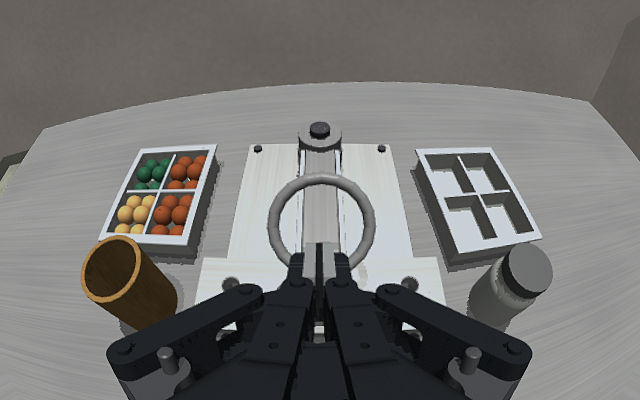

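View pics/s4.png

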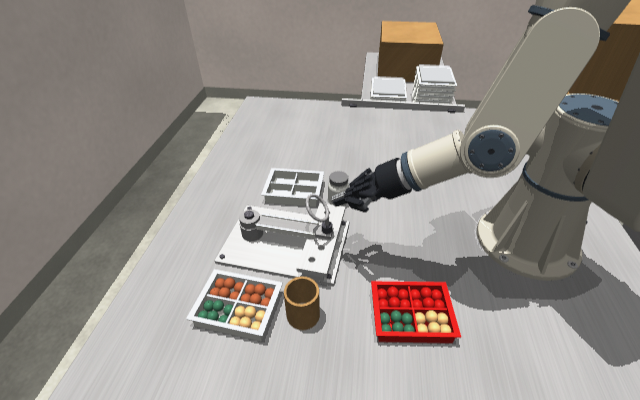

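>>> {"name": "carry_out", "arguments": {"increments": [[[0,0,0.04,0,0,0],[0.001,0,0.08,0,0,0],[0.001,0,0.12,0,0,0],[0.001,0.001,0.16,0,0,0],[0.001,0.001,0.19,0,0,0]]]}}

```text
clock: 6.93
eef_pos: [543.1, 94.2, 138.0]
tcp_rot: [-3.136, -0.963, -0.1]
contact_force: [-0.1, 0.4, -0.4]
opening: -0.001
```

```bash
python3 -c "
from go import *
st();rel2()
f=optics.grab_frame('wrist'); save(f,'w5.png')
f=optics.grab_frame('side'); save(f,'s5.png')
im=cv2.resize(f['img'][150:300,200:420],None,fx=3,fy=3,interpolation=2); cv2.imwrite('pics/s5c.png',im[:,:,::-1])
print(R.T@[0,0,1])
"
```

```text
t 6.93 pos [543.1  94.2 138. ] F [-0.1  0.4 -0.4] op -0.0
in ring/tool frame: up-perp,level(right+?),depth [ 2.2 -1.7  7.4] rot [ 0.3  0.2 -0. ]
[ 8.19152044e-01  1.81888292e-16 -5.73576436e-01]
```

View pics/s5c.png

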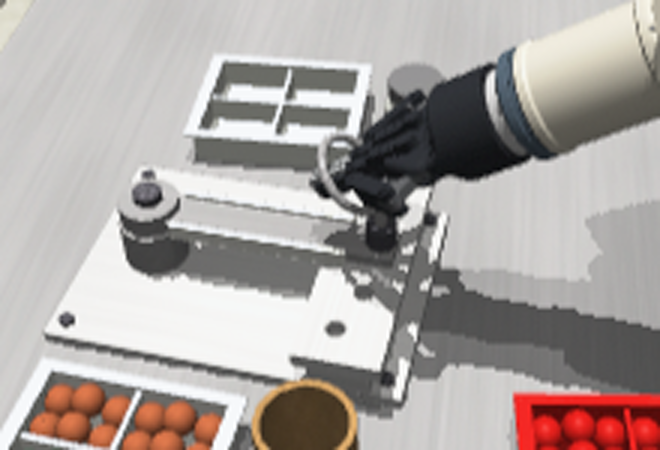

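View pics/w5.png

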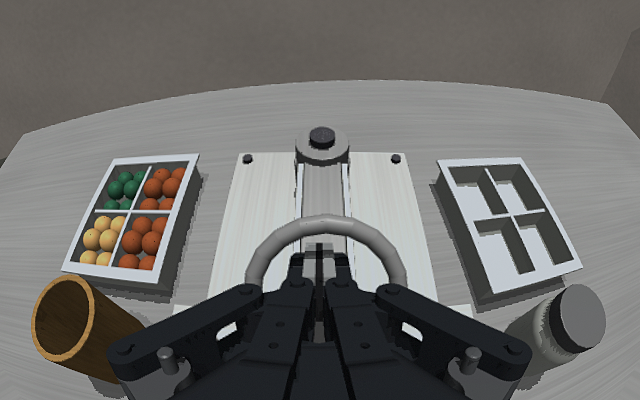

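>>> {"name": "carry_out", "arguments": {"increments": [[[0.012,0,-0.0085,0,0,0],[0.024,0,-0.017,0,0,0],[0.036,0,-0.025,0,0,0],[0.045,0,-0.0315,0,0,0],[0.045,0,-0.0315,0,0,0]]]}}

```text
clock: 7.45
eef_pos: [540.5, 93.8, 160.9]
tcp_rot: [-3.136, -0.961, -0.1]
contact_force: [-1.0, -0.7, -4.9]
opening: 0.004
```

```bash
python3 -c "
from go import *
st();rel2()
f=optics.grab_frame('side'); save(f,'s6.png')
print(nets.tip_of('pull_ring','side'))
st()
"
```

```text
t 7.45 pos [540.5  93.8 160.9] F [-1.  -0.7 -4.9] op 0.0
in ring/tool frame: up-perp,level(right+?),depth [19.5 -1.  -7.8] rot [0.3 0.1 0. ]
[{'point': [538.5, 91.4, 146.3], 'confidence': 0.57}]
t 7.55 pos [540.5  93.7 160.1] F [-1.9 -0.5 -5.8] op -0.0
```

>>> {"name": "carry_out", "arguments": {"increments": [[[0.008,0,-0.0055,0,0,0],[0.016,0,-0.011,0,0,0],[0.025,0,-0.017,0,0,0],[0.025,0,-0.017,0,0,0]]]}}

```text
clock: 7.88
eef_pos: [540.8, 93.6, 172.1]
tcp_rot: [-3.138, -0.96, -0.099]
contact_force: [-5.0, 0.5, -6.9]
opening: -0.001
```

```bash
python3 -c "
from go import *
st();rel2()
f=optics.grab_frame('side'); save(f,'s7.png')
im=cv2.resize(f['img'][150:300,200:420],None,fx=3,fy=3,interpolation=2); cv2.imwrite('pics/s7c.png',im[:,:,::-1])
print(nets.tip_of('pull_ring','side'))
st()
p,Rm=meas(); k,e=fit(); q=sense()['qpos']
# swing rows
for th in (.06,.12,.18,.2094):
    d=frame(th)[0]-frame(0)[0]; w=row(p+d,Rm,(p,Rm)); print(th,d.round(1),np.round(w,4).tolist())
    q2,er=ik(p+d,R,k,q); print((q2-q).round(3), q2.round(2)); q=q2
"
```

```text
t 7.88 pos [540.8  93.6 172.1] F [-5.   0.5 -6.9] op -0.0
in ring/tool frame: up-perp,level(right+?),depth [ 28.9  -0.9 -14. ] rot [ 0.3  0.  -0. ]
[{'point': [536.4, 92.6, 156.3], 'confidence': 0.63}]
t 7.98 pos [540.7  93.6 171.8] F [-4.3  1.9 -7.1] op -0.0
0.06 [ 1.3 10.5  0. ] [0.0004, -0.0265, 0.0007, 0.0, 0.0, 0.0]
[ 0.039  0.005 -0.012  0.064  0.006 -0.031] [ 0.44  0.31  2.44  3.91  0.64 -1.9 ]
0.12 [ 3.3 21.   0. ] [0.0017, -0.053, 0.0027, 0.0, 0.0, 0.0]
[ 0.027  0.005 -0.012  0.042  0.003 -0.021] [ 0.46  0.32  2.42  3.95  0.65 -1.92]
0.18 [ 5.9 31.3  0. ] [0.004, -0.0792, 0.006, 0.0, 0.0, 0.0]
[ 0.025  0.006 -0.014  0.039  0.002 -0.021] [ 0.49  0.32  2.41  3.99  0.65 -1.94]
0.2094 [ 7.4 36.3  0. ] [0.0054, -0.092, 0.008, 0.0, 0.0, 0.0]
[ 0.011  0.003 -0.007  0.018  0.001 -0.01 ] [ 0.5   0.33  2.4   4.01  0.65 -1.95]
```

View pics/s7c.png

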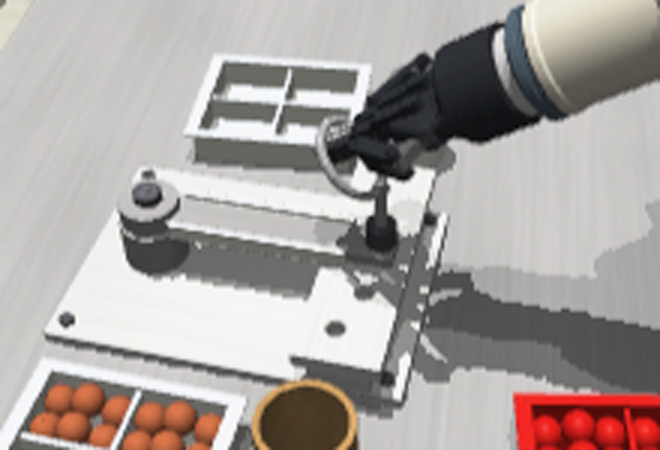

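>>> {"name": "carry_out", "arguments": {"increments": [[[0,-0.018,0,0,0,0],[0.001,-0.037,0.002,0,0,0],[0.002,-0.055,0.003,0,0,0],[0.004,-0.074,0.005,0,0,0],[0.0054,-0.091,0.008,0,0,0]]]}}

```text
clock: 8.4
eef_pos: [548.4, 129.6, 171.8]
tcp_rot: [-3.138, -0.96, -0.1]
contact_force: [-3.6, 0.8, -7.4]
opening: 0.005
```

```bash
cat > chk.py <<'E'
from go import *
st(); n=sys.argv[1]
f=optics.grab_frame('side'); P=cloud(f)
im=cv2.resize(f['img'][150:300,200:420],None,fx=3,fy=3,interpolation=2); cv2.imwrite('pics/'+n+'.png',im[:,:,::-1])
for c in ('side','scene'):
    if c=='scene': f=optics.grab_frame(c); P=cloud(f)
    print(c,[(d['point'],round(d['confidence'],2)) for d in nets.tip_of('pull_ring',c)])
    # arm bar top pts z 70, radius 40..170 from pivot, direction
    q=P-PIV; rr=np.hypot(q[...,0],q[...,1]); m=(f['range_z']>0)&(rr>45)&(rr<170)&(abs(P[...,2]-69.8)<3)&(q[...,0]<0)
    a=np.arctan2(q[m][:,1],-q[m][:,0]); print(c,'arm ang rel stand', np.median(a)-(-YAW), m.sum())
    A=P[m][:,:2]
    if len(A)>50:
        v=cv2.fitLine(A.astype(np.float32),cv2.DIST_HUBER,0,.01,.01).ravel(); an=np.arctan2(-v[1]*np.sign(v[0]),abs(v[0])); print('line ang rel', an+YAW)
st()
E
python3 chk.py s8; python3 -c "
from go import *
rel2(.2094,18)"
```

```text
t 8.4 pos [548.4 129.6 171.8] F [-3.6  0.8 -7.4] op 0.01
side [([542.9, 131.7, 155.6], 0.5)]
side arm ang rel stand 0.24821765890308364 678
line ang rel 0.21326981
scene [([544.4, 133.7, 156.5], 0.48)]
scene arm ang rel stand 0.2216048739996864 477
line ang rel 0.23113541
t 8.6 pos [548.6 130.1 171.9] F [-4.5  1.5 -7.1] op 0.0
in ring/tool frame: up-perp,level(right+?),depth [14.1 -1.1 -3.1] rot [ 0.3  0.  -0. ]
```

View pics/s8.png

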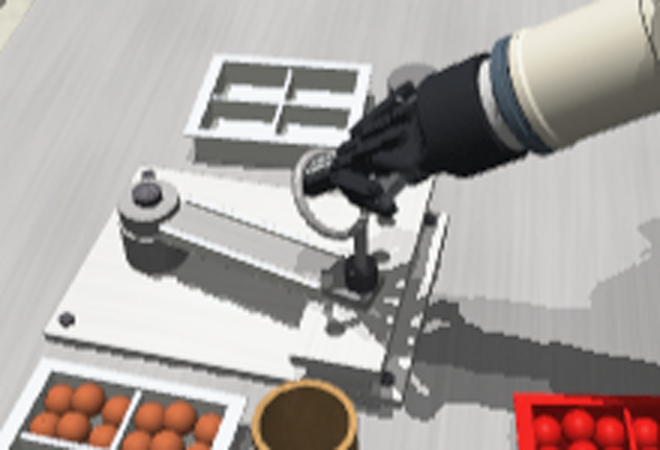

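>>> {"name": "carry_out", "arguments": {"increments": [[[-0.002,0.003,0,0,0,0],[-0.02,0.003,0.013,0,0,0],[-0.037,0.003,0.026,0,0,0],[-0.053,0.003,0.037,0,0,0],[-0.066,0.003,0.046,0,0,0]]]}}

```text
clock: 9.02
eef_pos: [550.3, 128.6, 141.1]
tcp_rot: [-3.136, -0.966, -0.101]
contact_force: [-0.0, 0.6, 0.6]
opening: 0.004
```

```bash
python3 chk.py s9; python3 -c "
from go import *
rel2(.2094,0)
f=optics.grab_frame('wrist'); save(f,'w9.png')"
```

```text
t 9.02 pos [550.3 128.6 141.1] F [-0.   0.6  0.6] op 0.0
side [([542.7, 130.2, 139.2], 0.5), ([712.1, 78.6, -2.7], 0.25)]
side arm ang rel stand 0.2379011345748522 653
line ang rel 0.2322403
scene [([546.6, 129.9, 141.7], 0.53)]
scene arm ang rel stand 0.20774196907815254 484
line ang rel 0.22813644
t 9.22 pos [549.5 128.5 140.7] F [0.2 0.7 0.3] op -0.0
in ring/tool frame: up-perp,level(right+?),depth [3.9 0.4 5.3] rot [0.2 0.2 0. ]
```

View pics/s9.png

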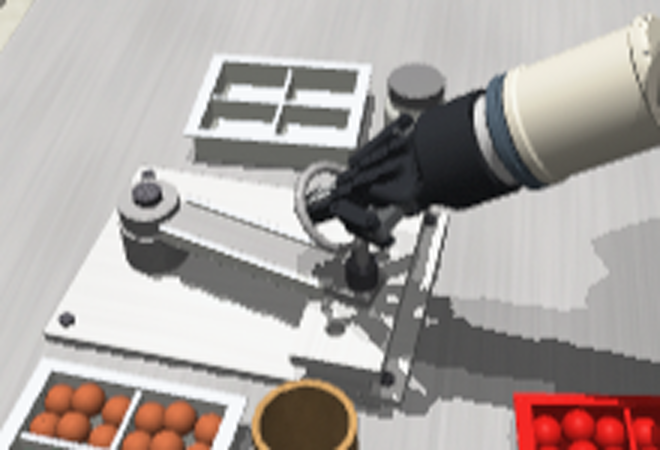

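View pics/w9.png

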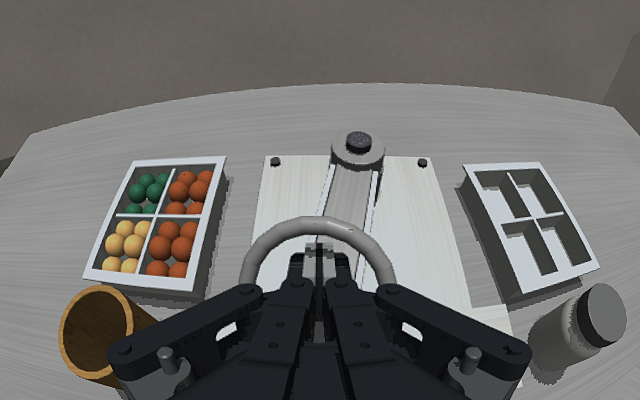

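>>> {"name": "carry_out", "arguments": {"increments": [[[-0.006,0.001,-0.01,0,0,0],[-0.008,0.001,-0.05,0,0,0],[-0.008,0.001,-0.1,0,0,0],[-0.008,0.001,-0.15,0,0,0],[-0.008,0.001,-0.2,0,0,0]]]}}

```text
clock: 9.68
eef_pos: [480.6, 134.1, 183.7]
tcp_rot: [-3.138, -0.962, -0.1]
contact_force: [0.7, 0.6, 1.0]
opening: 0.004
```

```bash
python3 chk.py s10; python3 -c "
from go import *
rel2(.2094,0); print(sense()['qpos'].round(2))
f=optics.grab_frame('wrist'); save(f,'w10.png'); P=wcloud(f); ok=f['range_z']>0
C=frame(.2094)[0]
S=P[ok&(np.hypot(P[...,0]-C[0],P[...,1]-C[1])<45)&(P[...,2]>112)&(P[...,2]<185)]
p,Rm=meas(); S=S[((S-p)@Rm[:,2])>30]
c=S.mean(0);e=np.linalg.svd(S-c)[2]; uv=(S-c)@e[:2].T
A=np.c_[2*uv,np.ones(len(uv))];s=np.linalg.lstsq(A,(uv**2).sum(1),rcond=None)[0]
n=e[2]*np.sign(e[2][2]); print(len(S),'surf centre',c+s[:2]@e[:2],'corr',c+s[:2]@e[:2]-4*n,'n',n,'model',C, 'yaw',np.arctan2(-n[1],-n[0]), 'want', YAW-.2094)
"
```

```text
t 9.68 pos [480.6 134.1 183.7] F [0.7 0.6 1. ] op 0.0
side [([542.2, 130.8, 139.4], 0.6)]
side arm ang rel stand 0.23815625397456244 649
line ang rel 0.24009399
scene [([543.4, 130.0, 140.4], 0.6)]
scene arm ang rel stand 0.20677015679066088 483
line ang rel 0.2160074
t 9.88 pos [481.9 135.  184. ] F [ 0.6  0.1 -0.9] op 0.0
in ring/tool frame: up-perp,level(right+?),depth [  0.4   0.6 -75.2] rot [0.3 0.2 0. ]
[ 0.62  0.24  2.51  4.13  0.7  -1.97]
2708 surf centre [540.64450721 131.24947515 144.44772727] corr [543.33704616 130.36891439 141.62375016] n [-0.67313474  0.22014019  0.70599428] model [542.99036366 129.51942012 140.5       ] yaw -0.3160734943783524 want -0.3054
```

View pics/w10.png

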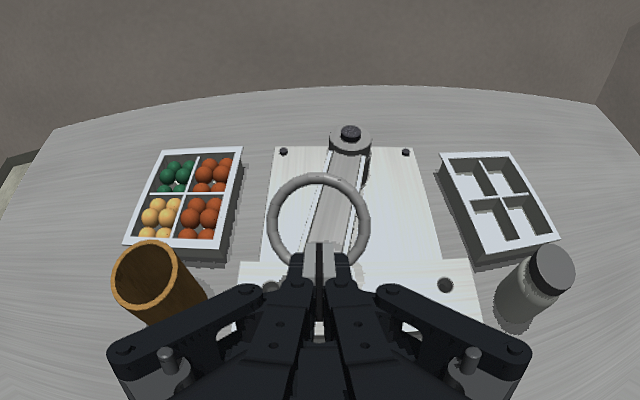

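>>> {"name": "carry_out", "arguments": {"increments": [[[0.03,0,-0.02,0,0,0],[0.07,0,-0.04,0,0,0],[0.11,0,-0.06,0,0,0],[0.14,0,-0.07,0,0,0],[0.14,0,-0.07,0,0,0]]]}}

```text
clock: 10.35
eef_pos: [492.6, 133.6, 247.6]
tcp_rot: [-3.134, -0.965, -0.104]
contact_force: [0.9, -0.5, -0.3]
opening: -0.002
```

```bash
python3 chk.py s11; python3 -c "
from go import *
f=optics.grab_frame('side'); save(f,'s11f.png')
for n in ('tray_full','tray_empty','jar','core','pull_ring'): print(n,[(np.round(d['point']).tolist(),round(d['confidence'],2)) for d in nets.tip_of(n,'side')])
print(sense()['qvel'].round(3))
"
```

```text
t 10.35 pos [492.6 133.6 247.6] F [ 0.9 -0.5 -0.3] op -0.0
side [([544.3, 129.9, 141.7], 0.49)]
side arm ang rel stand 0.24360778148623466 659
line ang rel 0.23560159
scene []
scene arm ang rel stand 0.20252478559528378 491
line ang rel 0.24128143
t 10.55 pos [490.3 132.9 243.8] F [0.4 0.3 0.4] op -0.0
tray_full [([688.0, 289.0, -0.0], 0.72), ([309.0, 258.0, 4.0], 0.58)]
tray_empty [([638.0, -126.0, -3.0], 0.55)]
jar [([502.0, -98.0, 1.0], 0.75)]
core [([535.0, 286.0, -1.0], 0.9)]
pull_ring [([541.0, 132.0, 142.0], 0.65)]
[ 0.001 -0.006 -0.001  0.002  0.001 -0.004]
```

View pics/s11.png

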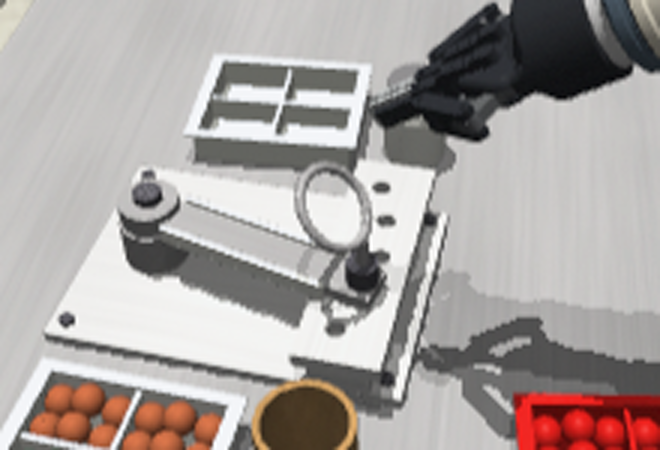

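The side view shows three empty holes on the far side (the middle one included), the pin in the fourth, and the fifth hole free towards the filled tray. The hand is clear.

```bash
python3 -c "
from h import *
print(r.sign_off())"
```

```text
the job is handed in; nothing more can be done
None
```

The guide arm is one hole over, towards the filled white tray on the stand's +y side. The pin is back down in that hole and the hand is clear. I handed it in at about 10.6 s of the 38 s.

I put the shut fingertips through the ring, without pinching it, and lifted the pin about 16–18 mm. I then swung the arm about 0.21 rad, lowered until the pin seated, and backed out.

**Last checks**
- **Pin height:** the ring sits at z 141.6 mm by the wrist camera, against 141.3 mm before I started. That matches fully home.
- **Arm position:** the ring centre is at about (543, 130) mm, within 1 mm of where it should be one hole over. The side view shows the pin in the adjacent hole, with the middle hole empty.
- **Forces:** the tool felt about 9 N at most while lifting, and none once the hand was clear.
- **Other items:** the trays, jar and core read within about 6 mm of their first readings, about what the networks' accuracy allows. I felt no contact with them.

**What disagreed or went wrong**
- The arm angle read from the depth images was noisy, from 0.20 to 0.24 rad across cameras and methods. I relied on the ring position and the picture instead.
- The last scene-camera picture did not detect the ring.
- My first approach ran into the fourth joint's limit, so I turned the wrist over to the other configuration. This happened clear of everything.

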